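Put the throwing tools back in their trays

ROBOT

A 6-joint arm with a two-finger parallel gripper is mounted at the origin on the work surface. World frame = base frame: x ahead of the robot, y to its left, z up, the work surface at z = 0. Lengths are in m, angles in degrees, forces in N, time in s.
With the tool pointing down it reaches from about 0.325 to 0.85 m from the base axis. Payload 15.5 kg.
Tool frame: the origin (TCP) lies at the very end of the fingers, on their centre line; the grasp point (between the pads) lies arm.grip_depth behind it (arm.grip_depth is the distance from the TCP to the grasp point, in m); z points along the fingers, y is the line along which they close (so a half turn about z gives the same grasp; the last joint's range is limited). The gripper opens to 91 mm and grips with 3 to 60 N. Pads are 32 mm wide; open, the fingers measure 118 mm over their backs; the gripper's body (76 mm by 178 mm) begins 60 mm behind the grasp point.
Start: joints at [-69.299, 28.281, 77.091, -0, 74.628, -5.472], TCP at [0.276, -0.561, 0.182] pointing down, gripper open.
Joint ranges: [-166.48, 166.48], [-47.26, 123.95], [12.59, 153.08], [-70.14, 250.14], [6.76, 159.57], [-176.63, 176.63]. Speed limits (degrees/s): [108.29, 108.29, 147.25, 172.46, 172.46, 172.46].

INTERFACE

Orientations are given as a 3x3 rotation matrix whose columns are the frame's x, y, z axes.
In Python, from rig import arm gives the robot as it stands. Calls block until the motion is done:
- arm.move_to(position, orientation): joint-space move of the TCP to a pose.
- arm.move_l(position, orientation=None, feed=0.15): straight line of the TCP; orientation=None keeps the orientation; feed is the mean speed in m/s.
- arm.move_joints(angles): joint-space move.
- arm.grip(opening): finger opening in m; the grip force is fixed at half the most; returns when the fingers have stopped.
- arm.sleep(seconds).
- arm.solve_ik(position, orientation): joint angles nearest the present ones, or None.
- arm.snapshot(name): name is "side" or "top" or "wrist"; returns the picture (400x640x3 uint8, red, green, blue); there is no depth.
- arm.get_calibration(name): a dict with "intrinsics" (3x3 intrinsics, pixels), "cam_to_world" (4x4, takes a point from camera to world coordinates). Camera axes: x right, y down, z forward; pixel columns grow to the right and rows downward; lengths in m; the calibration is good to about 2 mm. A picture is of the moment at which its call begins: read the wrist's pose just before it. get_calibration takes no time and is no camera call; for the wrist camera it gives the pose at the moment of the call.
A pose or a line that the arm cannot do raises arm.Unreachable and nothing moves.
- arm.sign_off(): hands the job in; it is judged then, once.
Readings, each from a call of its own:
- arm.current_t(): time.
- arm.current_joint_positions(): joint angles.
- arm.current_dq(): joint speeds.
- arm.current_tau(): joint torques, N m.
- arm.current_ee_pos(): TCP position.
- arm.current_tool_rot(): TCP orientation.
- arm.current_force(): force on the tool from outside, world axes, zero at the start.
- arm.current_torque(): the same for the moment, N m.
- arm.current_width(): finger opening in m.
- arm.current_grasp_force(): force on a finger pad.
Only numpy, scipy, OpenCV 4.12 (cv2) and the standard library are available. Lean on these libraries where they do the work, as an engineer would, in place of code of your own. Each camera call takes 0.05 s, during which the arm holds its last target. There are 200 camera calls.

TASK

Clear the throwing tools off the pottery table: lay both loop trimming tools flat and lengthwise, side by side, in the long tray, lay both wooden ribs flat on the floor of the square tray without overlapping, and stand the wooden stamp upright in the round dish. Leave the little clay bowl and the glaze jar where they stand.

Things in the scene. Friction and masses are not known exactly. Their poses are not given: they have to be found in the camera images.
- trimmer_pear: lying flat, loop trimming tool 155 mm long: flat-sided pale wood handle 105 x 16 x 16 mm, brass ferrule, and a flat steel wire loop 26 mm wide, pear-shaped (rounded end). Origin on the underside of the handle at the balance point (grip here, across the 16 mm); x runs along the tool towards the loop, z up. The handle reaches from x = -65 to +40 mm, the loop ends at x = +91 mm. About 40 g.
- trimmer_square: lying flat, loop trimming tool 155 mm long: flat-sided pale wood handle 105 x 16 x 16 mm, brass ferrule, and a flat steel wire loop 26 mm wide, square-ended. Origin on the underside of the handle at the balance point (grip here, across the 16 mm); x runs along the tool towards the loop, z up. The handle reaches from x = -65 to +40 mm, the loop ends at x = +91 mm. About 40 g.
- rib_straight: wooden rib (flat throwing scraper) lying flat, 90 x 36 x 12 mm, a plain rectangle with square ends, with a 14 mm thumb hole in the middle. Origin at the centre of its underside; x along the 90 mm, y along the 36 mm (grip across these), z up. About 40 g.
- rib_round: wooden rib (flat throwing scraper) lying flat, 90 x 36 x 12 mm, same outline size but with fully round ends, with a 14 mm thumb hole in the middle. Origin at the centre of its underside; x along the 90 mm, y along the 36 mm (grip across these), z up. About 40 g.
- stamp: turned wooden clay stamp standing upright, 54 mm tall: round foot 40 mm across and 14 mm high, narrow waist, round knob 28 mm across from 32 to 52 mm height (grip here). Origin at the centre of the underside, z up. About 50 g.
- trough: fixed long low plywood tray, 126 x 232 mm outside and 16 mm high, walls and floor 5 mm thick (inside 116 x 222 mm, floor 5 mm above the table). Origin at the centre of its underside, on the table; y along its length, x across, z up.
- square_tray: fixed square low plywood tray, 162 x 162 mm outside and 16 mm high, walls and floor 5 mm thick (inside 152 x 152 mm, floor 5 mm above the table). Origin at the centre of its underside, on the table; x and y along its sides, z up.
- dish: fixed round terracotta dish, 86 mm across outside and 14 mm high, rim 4 mm thick (inside about 78 mm across), inner floor 5 mm above the table. Origin at the centre of its underside, on the table.
- bowl: bystander: small unfired terracotta bowl, 72 mm across and 45 mm high, loose between the trays. Origin at the centre of its underside.
- jar: bystander: small white glaze jar, 52 mm across and 55 mm high, loose between the trays. Origin at the centre of its underside.

How it is judged (in metres and radians):
At the end, for the whole second after the job is handed in: Trimming tools flat (tilt under 0.1 rad) on the long tray's floor, within 0.3 rad of its length; ribs flat on the square tray's floor; stamp upright on the dish's floor, within 21 mm of its centre; nothing lies on another; all five at rest (x of trimmer_pear in the frame of trough between -0.055 and 0.055 m and y of trimmer_pear in the frame of trough between -0.09 and 0.09 m and z of trimmer_pear in the frame of trough between 0.002 and 0.009 m and angle between each of trimmer_pear, trimmer_square, rib_straight, rib_round, stamp's own z axis and vertical below 0.1 rad and linear speed of each of trimmer_pear, trimmer_square, rib_straight, rib_round, stamp below 0.02 m/s and angle between the x axis of each of trimmer_pear, trimmer_square and the y axis of trough, either way round below 0.3 rad and x of trimmer_square in the frame of trough between -0.055 and 0.055 m and y of trimmer_square in the frame of trough between -0.09 and 0.09 m and z of trimmer_square in the frame of trough between 0.002 and 0.009 m and x of rib_straight in the frame of square_tray between -0.062 and 0.062 m and y of rib_straight in the frame of square_tray between -0.062 and 0.062 m and z of rib_straight in the frame of square_tray between 0.002 and 0.009 m and x of rib_round in the frame of square_tray between -0.062 and 0.062 m and y of rib_round in the frame of square_tray between -0.062 and 0.062 m and z of rib_round in the frame of square_tray between 0.002 and 0.009 m and horizontal distance between stamp and dish below 0.021 m and z of stamp in the frame of dish between 0.002 and 0.009 m); the robot touches nothing.
It fails at once if the clay bowl is moved by more than 12 mm (distance of bowl from where it was at the start of the episode above 0.012 m).
It fails at once if the glaze jar is moved by more than 12 mm (distance of jar from where it was at the start of the episode above 0.012 m).
It also fails if it takes over 128 s, if anything falls off the work surface, if the arm or the gripper's body presses on something with over 40 N, if the wrist force passes 120 N, or if a joint passes its speed limit or range.

## Working session

There is one attempt and no reset: what is moved stays moved. The work goes in short steps, each a Python script; the robot and the scene stay as the last script left them, time stands still between calls to the robot, and variables do not carry over. Pictures are saved under pics/ and viewed, at most 14 in all, crops included, and the job is handed in when it is done.

```bash
mkdir -p pics
python3 - <<'E'
from rig import arm
import cv2
for n in("top","side"):
    im=arm.snapshot(n); cv2.imwrite(f"pics/{n}0.png",im[:,:,::-1])
    c=arm.get_calibration(n); print(c["intrinsics"].round(1).tolist(),c["cam_to_world"].round(4).tolist())
print(arm.grip_depth,arm.current_t(),arm.current_tool_rot())
E
```

```text
[[364.2, 0.0, 315.8], [0.0, 364.2, 200.7], [0.0, 0.0, 1.0]] [[-0.0205, -0.9968, 0.0778, 0.4505], [-0.9998, 0.0208, 0.0031, 0.0103], [-0.0048, -0.0777, -0.997, 0.7895], [0.0, 0.0, 0.0, 1.0]]
[[449.9, 0.0, 326.3], [0.0, 449.9, 205.0], [0.0, 0.0, 1.0]] [[-0.9816, -0.0969, 0.1648, 0.3265], [-0.1911, 0.4947, -0.8478, 0.9775], [0.0006, -0.8636, -0.5041, 0.6174], [0.0, 0.0, 0.0, 1.0]]
0.0188 0.1 [[ 8.97475519e-01  4.41064086e-01 -4.04754835e-04]
 [ 4.41064266e-01 -8.97474971e-01  9.95068838e-04]
 [ 7.56317939e-05 -1.07157282e-03 -9.99999423e-01]]
```

View pics/top0.png

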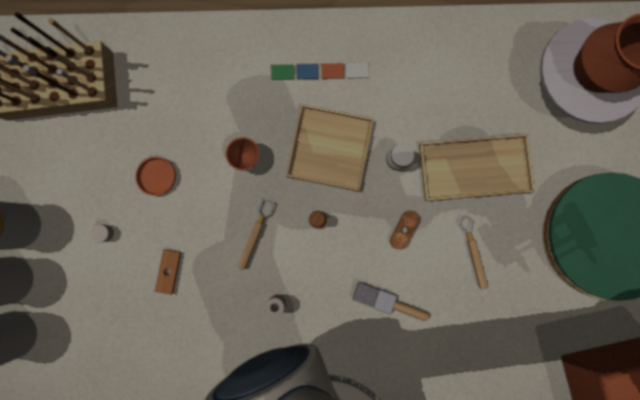

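The top picture shows the dish at (157,176), bowl (243,154), square tray (331,149), jar (403,157) and trough (476,168). The trimmers are at (258,235) and (474,253), the ribs at (168,272) and (405,230), and the stamp at (317,219). The brush and the two grey pots at (102,233) and (277,304) aren't part of the task. I'll zoom in next.

Run:
```python
import cv2
im=cv2.imread("pics/top0.png")
for n,x0 in(("L",130),("R",340)):
    c=im[120:277+20,x0:x0+210]; c=cv2.resize(c,None,fx=3.38,fy=3.38,interpolation=cv2.INTER_CUBIC)
    for k in range(0,210,20): cv2.putText(c,str(x0+k),(int(k*3.38),10),0,.35,(0,0,255),1); cv2.line(c,(int(k*3.38),12),(int(k*3.38),18),(0,0,255),1)
    for k in range(0,177,20): cv2.putText(c,str(120+k),(0,int(k*3.38)+4),0,.35,(0,0,255),1)
    cv2.imwrite(f"pics/z{n}.png",c)
```

```text
(no output)
```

View pics/zL.png

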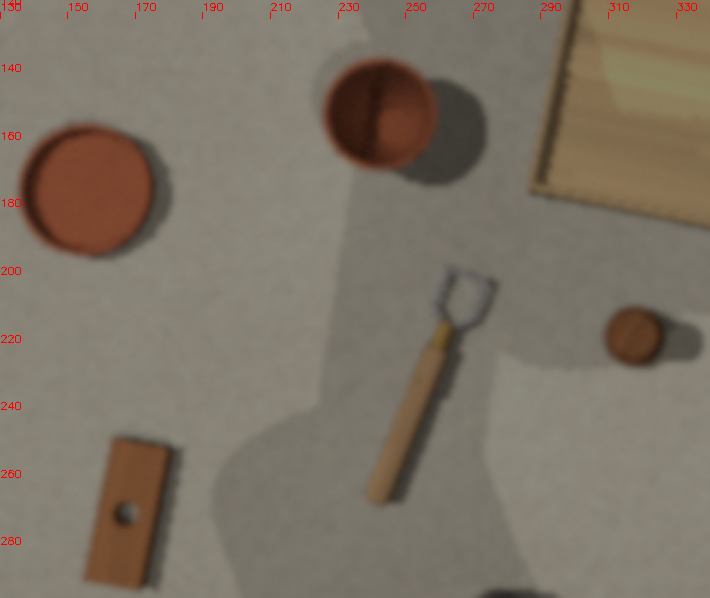

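View pics/zR.png

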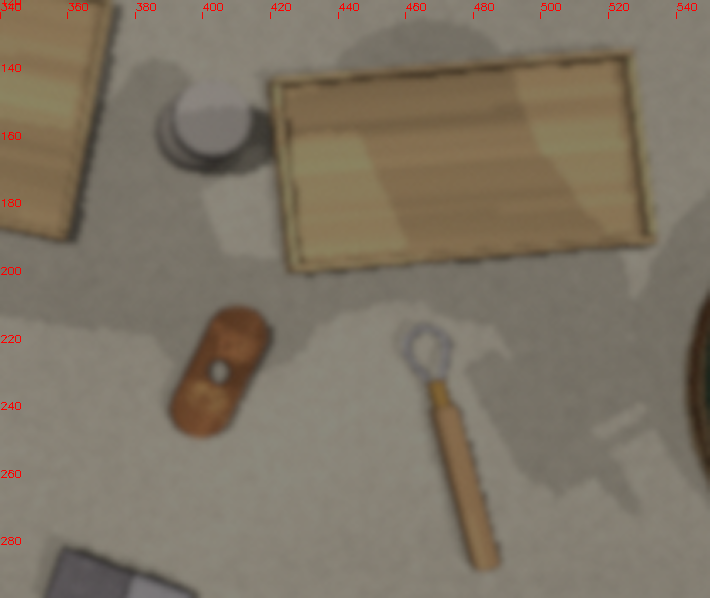

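Both crops are clear. The left one has the square-ended trimmer, straight rib, stamp, bowl and dish. The right one has the pear trimmer, round rib, jar and trough. Next I'll turn my pixel picks into world positions and take a wrist look over the first trimmer.

```bash
cat > h.py <<'E'
from rig import arm
import numpy as np, cv2
def w(p,z,cal):
    """pixels (n,2) -> world xy on plane z"""
    p=np.atleast_2d(np.array(p,float)); K,T=cal["intrinsics"],np.array(cal["cam_to_world"])
    d=np.c_[p,np.ones(len(p))]@np.linalg.inv(K).T@T[:3,:3].T
    return T[:3,3][:2]+d[:,:2]*((z-T[2,3])/d[:,2])[:,None]
def R(close_deg):
    """tool down, y (closing) axis at this world angle"""
    a=np.radians(close_deg); y=np.array([np.cos(a),np.sin(a),0]); z=np.array([0,0,-1.])
    return np.c_[np.cross(y,z),y,z]
def pose(x,y,z,deg):
    """pick the half turn keeping joint 6 nearest the middle"""
    c=[]
    for d in(deg,deg+180):
        q=arm.solve_ik([x,y,z],R(d))
        if q is not None: c.append((abs(q[5]),d))
    return R(min(c)[1])
def go(x,y,z,deg): arm.move_to([x,y,z],pose(x,y,z,deg))
def down(x,y,z,feed=.12): arm.move_l([x,y,z],None,feed)
E
python3 - <<'E'
from h import *
c=arm.get_calibration("top")
L=lambda a:np.array(a)/3.38+[130,120]
Rr=lambda a:np.array(a)/3.38+[340,120]
def ang(a,b): d=b-a; return np.degrees(np.arctan2(d[1],d[0])).round(1)
r=w(L([(114,437),(172,446),(144,589),(86,580)]),.012,c); print("ribS",r.mean(0),ang(r[3],r[0]),ang(r[2],r[1]),np.linalg.norm(r[3]-r[0]),np.linalg.norm(r[1]-r[0]))
for n,f,a,b in(("sq",L,(377,500),(437,345)),("pear",Rr,(485,569),(444,404))):
    t=w([f(a),f(b)],.016,c); u=(t[1]-t[0])/np.linalg.norm(t[1]-t[0]); print(n,t[0]+u*.065,ang(*t),np.linalg.norm(t[1]-t[0]))
t=w(Rr([(203,410),(240,333),(219,371)]),.012,c);print("ribR",t[2],ang(t[0],t[1]))
print("stamp",w(L((634,336)),.053,c),"dish",w(L((87,190)),.014,c),"bowl",w(L((380,113)),.045,c),"jar",w(Rr((213,117)),.055,c))
t=w([(303,107),(373,121),(361,190),(289,178)],.016,c);print("tray",t.mean(0),ang(t[3],t[0]),ang(t[2],t[1]),ang(t[1],t[0]),np.linalg.norm(t[1]-t[0]))
t=w(Rr([(268,80),(631,52),(653,241),(290,271)]),.016,c);print("trough",t.mean(0),ang(t[1],t[0]),ang(t[2],t[3]),np.linalg.norm(t[1]-t[0]),np.linalg.norm(t[1]-t[2]))
E
```

```text
ribS [0.36725184 0.32778062] -10.5 -10.8 0.08960959391928859 0.037093473394720314
sq [0.43276252 0.14763346] -21.8 0.10283421573013429
pear [ 0.38398399 -0.32092916] 11.0 0.10367487915247907
ribR [ 0.44529666 -0.17511249] -27.8
stamp [[0.47001568 0.00982857]] dish [[0.57105752 0.35603608]] bowl [[0.61008577 0.16277177]] jar [[ 0.59845436 -0.1672696 ]]
tray [ 0.6224548  -0.02331612] -11.9 -11.5 77.2 0.15491688580861993
trough [ 0.57510373 -0.33217256] 93.2 93.5 0.23218501183917697 0.12139005455763756
```

Run:
```python
from h import *
go(.384,-.321,.15,101); arm.sleep(.2)
c=arm.get_calibration("wrist"); im=arm.snapshot("wrist"); print(arm.current_t(),arm.current_joint_positions())
T=np.linalg.inv(c["cam_to_world"])
v=[]
u=np.array([np.cos(np.radians(11)),np.sin(np.radians(11))])
for s in(-.065,0,.04):
    p=T@np.r_[np.array([.384,-.321])+s*u,.016,1]; q=c["intrinsics"]@p[:3]; v.append(q[:2]/q[2])
im=im[:,:,::-1].copy()
for p in v: cv2.circle(im,tuple(int(i) for i in p),3,(0,0,255),-1)
print(np.round(v,1)); cv2.imwrite("pics/w1.png",im); np.savez("w1",K=c["intrinsics"],T=c["cam_to_world"])
```

```text
1.3833 [-4.68110550e+01  2.05497089e+01  9.66904362e+01 -5.77208572e-03
  6.27471100e+01  3.22440032e+01]
[[321.2 230.2]
 [321.1 177.3]
 [321.  141.7]]
```

View pics/w1.png

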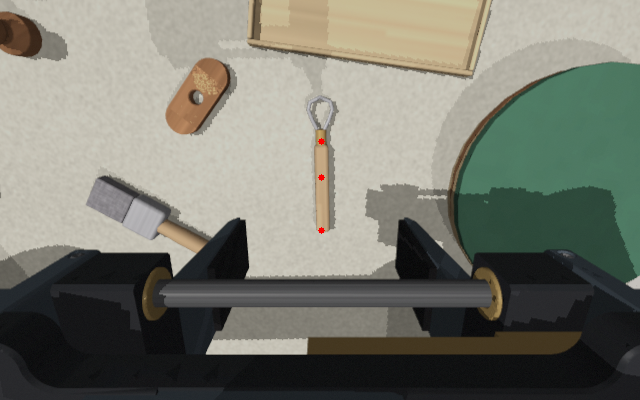

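The projected handle points land on the trimmer: butt end at (321,230), axis along column 321. The top-view measurements are good, so I'll pick and place the pear trimmer.

```bash
cat >> h.py <<'E'
TRO,TA=np.array([.5751,-.3322]),93.3
TRAY,SA=np.array([.6225,-.0233]),-12.0
DISH=np.array([.5711,.3560])
def dirv(deg): return np.array([np.cos(np.radians(deg)),np.sin(np.radians(deg))])
def pick(xy,close,op,z,lift=.11):
    arm.grip(op); O=pose(*xy,z,close)
    arm.move_to([*xy,lift],O); arm.move_l([*xy,z],None,.12); arm.grip(0)
    print("grip",arm.current_width(),arm.current_grasp_force()); arm.move_l([*xy,lift],None,.15)
    return np.degrees(np.arctan2(O[1,1],O[0,1]))
def place(xy,close,z,op,lift=.11):
    O=R(close); arm.move_to([*xy,lift],O); arm.move_l([*xy,z],None,.1); print("held",arm.current_width(),"F",np.round(arm.current_force(),1))
    arm.grip(op); arm.move_l([*xy,lift],None,.15); print("t",arm.current_t())
def best(xy,z,g,deltas):
    """turn (deg) of the held thing giving a reachable joint 6 nearest the middle"""
    c=[]
    for d in deltas:
        q=arm.solve_ik([*xy,z],R(g+d))
        if q is not None: c.append((abs(q[5]),d))
    return min(c)[1]
def wrap(a): return (a+180)%360-180
def trimmer(xy,ax,lat):
    g=pick(xy,ax+90,.05,.004)
    d=best(TRO,.01,g,[wrap(TA-ax),wrap(TA-ax+180)])
    t=TRO+lat*dirv(TA-90)-.013*dirv(ax+d)
    place(t,g+d,.010,.03)
def rib(xy,ax,lat):
    g=pick(xy,ax+90,.06,.003)
    d=best(TRAY,.01,g,[wrap(SA-ax),wrap(SA-ax+180)])
    place(TRAY+lat*dirv(SA+90),g+d,.009,.045)
E
python3 - <<'E'
from h import *
trimmer([.384,-.321],11,.024)
rib([.4453,-.1751],-27.8,-.030)
go(.40,.10,.2,68); arm.sleep(.2)
cv2.imwrite("pics/t1.png",cv2.resize(arm.snapshot("top")[100:280,130:550,::-1],None,fx=1.9,fy=1.9))
E
```

```text
grip 0.0005817176722032977 0.0
held 0.0003294257158669588 F [-0.  -0.3  0.6]
t 8.9417
grip 0.0005719691596850048 0.0
held 0.0006101689979608254 F [ 0.4  0.5 -0.3]
t 19.975
```

View pics/t1.png

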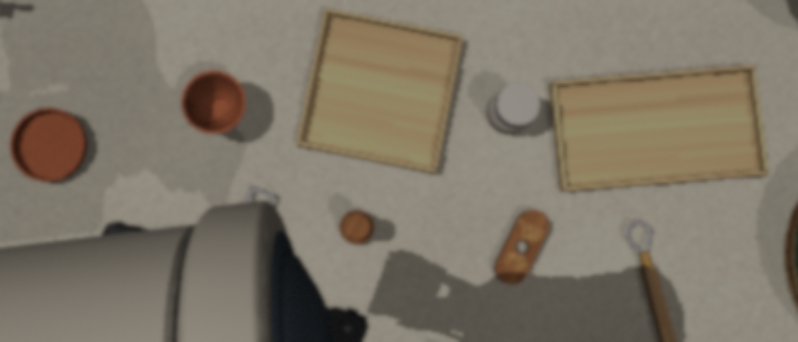

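The top picture shows nothing has moved: the pear trimmer is still at about (650,290) in the crop and the round rib at (523,245), and both grips closed on air. I'll check the TCP pose at the bottom of the descent.

Run:
```python
from h import *
arm.grip(.05); print(arm.current_width())
O=pose(.384,-.321,.004,101); print(O.round(2))
arm.move_to([.384,-.321,.11],O); print(arm.current_ee_pos(),arm.current_tool_rot().round(3))
arm.move_l([.384,-.321,.004],None,.12); print(arm.current_ee_pos(),arm.current_width(),arm.current_force())
a=arm.snapshot("wrist"); b=arm.snapshot("side"); cv2.imwrite("pics/d.png",np.vstack([a[100:],b[:300]])[:,:,::-1])
print(arm.current_t())
```

```text
0.05006395865280863
[[ 0.98  0.19  0.  ]
 [ 0.19 -0.98  0.  ]
 [ 0.    0.   -1.  ]]
[ 0.38433576 -0.32040614  0.11015306] [[ 0.981  0.193  0.   ]
 [ 0.193 -0.981  0.   ]
 [ 0.    -0.    -1.   ]]
[ 0.38433397 -0.32120592  0.00452422] 0.04979958984739823 [-0.08736652 -0.55792263  1.0008993 ]
24.3333
```

View pics/d.png

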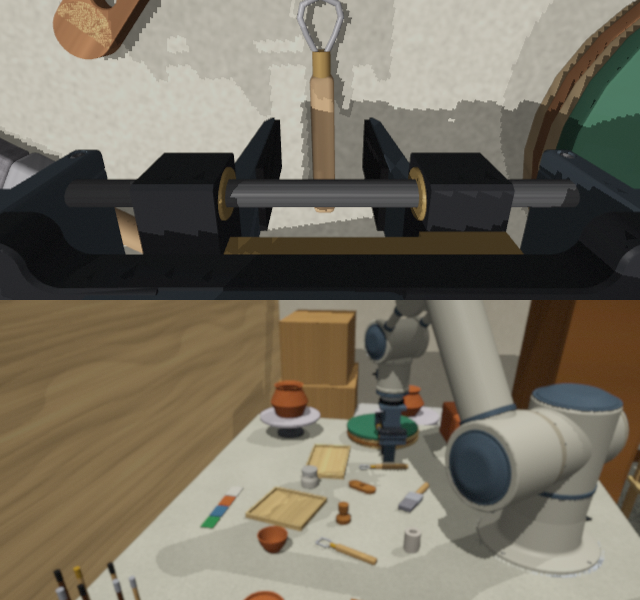

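The wrist picture shows the fingertips straddling the handle, at (280,120) and (365,120) in the crop. They look nearer to the camera than the handle, so the fingers may really be higher than reported. I'll project the reported TCP into the image to check.

Run:
```python
from h import *
c=arm.get_calibration("wrist"); T=np.linalg.inv(c["cam_to_world"]); p=arm.current_ee_pos(); O=arm.current_tool_rot()
print(c["intrinsics"][0],np.round(c["cam_to_world"],3).tolist())
def pr(P): q=c["intrinsics"]@(T@np.r_[P,1])[:3]; return (q[:2]/q[2]).round(1),q[2].round(3)
for back in(0,.01,.02,.03,.04):
  for s in(-1,1):
    print(back,s,[pr(p-O[:,2]*back+s*.025*O[:,1]+dx*O[:,0]) for dx in(-.016,.016)])
u=dirv(11)
for s in(-.065,.04): print("handle",[pr(np.r_[np.array([.384,-.321])+s*u+l*.008*dirv(101),.016]) for l in(-1,1)])
```

```text
[306.83026417   0.         321.66305007] [[0.19, -0.938, -0.291, 0.467], [-0.982, -0.182, -0.056, -0.305], [0.0, 0.296, -0.955, 0.208], [0.0, 0.0, 0.0, 1.0]]
0 -1 [(array([287.9, 243.5]), np.float64(0.224)), (array([286.3, 201.9]), np.float64(0.214))]
0 1 [(array([356.4, 243.5]), np.float64(0.224)), (array([357.9, 201.9]), np.float64(0.214))]
0.01 -1 [(array([286.3, 249.9]), np.float64(0.214)), (array([284.7, 206.7]), np.float64(0.205))]
0.01 1 [(array([357.9, 249.9]), np.float64(0.214)), (array([359.6, 206.7]), np.float64(0.205))]
0.02 -1 [(array([284.7, 256.9]), np.float64(0.205)), (array([282.8, 211.9]), np.float64(0.195))]
0.02 1 [(array([359.6, 256.9]), np.float64(0.205)), (array([361.4, 211.9]), np.float64(0.195))]
0.03 -1 [(array([282.8, 264.6]), np.float64(0.195)), (array([280.8, 217.7]), np.float64(0.186))]
0.03 1 [(array([361.4, 264.6]), np.float64(0.195)), (array([363.4, 217.7]), np.float64(0.186))]
0.04 -1 [(array([280.8, 273.1]), np.float64(0.186)), (array([278.6, 224.1]), np.float64(0.176))]
0.04 1 [(array([363.5, 273.1]), np.float64(0.186)), (array([365.7, 224.1]), np.float64(0.176))]
handle [(array([332.3, 310.7]), np.float64(0.228)), (array([310.8, 310.7]), np.float64(0.228))]
handle [(array([334. , 172.5]), np.float64(0.197)), (array([309. , 172.5]), np.float64(0.197))]
```

The visible tips at (280,219) and (365,219) match points about 35 mm behind the reported TCP, so the real fingertips sit that much higher. I'll step down gently to the table with a force check to measure this.

Run:
```python
from h import *
z=.004; f0=arm.current_force()[2]
for z in np.r_[np.arange(-.004,-.021,-.008),np.arange(-.022,-.045,-.0015)]:
    arm.move_l([.384,-.321,z],None,.04); f=arm.current_force()[2]-f0
    if abs(f)>3: break
print("contact z",z,arm.current_ee_pos(),f,arm.current_t())
```

```text
contact z -0.03250000000000001 [ 0.38410592 -0.3211247  -0.03178563] 20.913226829543866 27.3833
```

Contact came at about -0.0315, so the real fingertips are 31.5 mm short of the reported TCP. I'll add that correction, turn the rib placing so the gripper body stays clear of the jar, and redo the pear trimmer.

```bash
python3 - <<'E'
s=open("h.py").read()
s=s.replace("TRO,TA","OFF=-.0315  # fingertips end this far short of the reported TCP (probed on the table)\nTRO,TA")
s=s.replace("    arm.grip(op); O=pose(","    z+=OFF; arm.grip(op); O=pose(").replace("    O=R(close); arm","    z+=OFF; O=R(close); arm")
s=s.replace("wrap(SA-ax),wrap(SA-ax+180)","wrap(SA+90-ax),wrap(SA-90-ax)").replace("lat*dirv(SA+90)","lat*dirv(SA)")
open("h.py","w").write(s)
E
python3 - <<'E'
from h import *
arm.move_l([.384,-.321,.02],None,.15)
trimmer([.384,-.321],11,.024)
go(.45,-.05,.15,90)
cv2.imwrite("pics/t2.png",cv2.resize(arm.snapshot("top")[100:280,330:550,::-1],None,fx=3,fy=3))
E
```

```text
grip 0.015959530677000983 29.99966561794281
held 0.015574237642843094 F [ 0.7 -0.  -0.8]
t 35.6167
```

View pics/t2.png

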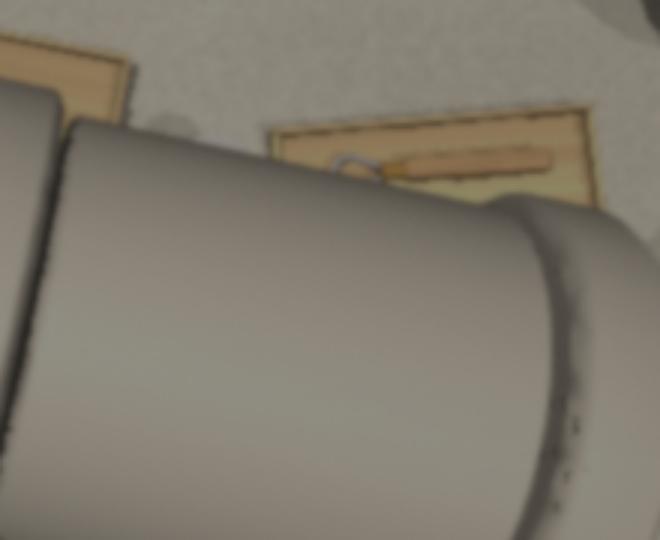

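The picture shows the pear trimmer lying lengthwise on the far side of the trough, from about (335,165) to (550,160). Next are the stamp and the two ribs.

Run:
```python
from h import *
S=[.470,.010]
g=pick(S,90,.06,.023)
d=best(DISH,.0,g,[0,45,-45,30,60])
place(DISH,g+d,.029,.06)
rib([.4453,-.1751],-27.8,.030)
rib([.3673,.3278],-10.6,-.030)
```

```text
grip 0.026656119391476687 30.000590961935814
held 0.026603447401472663 F [ 0.2  0.4 -0.6]
t 45.4
grip 0.035778014742984296 30.000776778906584
held 0.03567554376127102 F [ 0.4 -0.8  0.7]
t 54.725
grip 0.036006064425747206 30.001167431473732
held 0.03549226594808275 F [-1.1  0.7  0.4]
t 64.125
```

Run:
```python
from h import *
trimmer([.4328,.1476],-21.8,-.024)
arm.move_joints([120,20,97,0,63,0]) if 0 else go(.30,-.45,.2,0)
arm.sleep(.3)
cv2.imwrite("pics/t3f.png",arm.snapshot("top")[:,:,::-1])
cv2.imwrite("pics/t3.png",cv2.resize(arm.snapshot("top")[90:290,130:550,::-1],None,fx=1.9,fy=1.9)); print(arm.current_t())
```

```text
grip 0.015628721271565962 29.997634291648865
held 0.015677969044296563 F [ 0.3 -1.1 -0.9]
t 73.1417
74.675
```

View pics/t3.png

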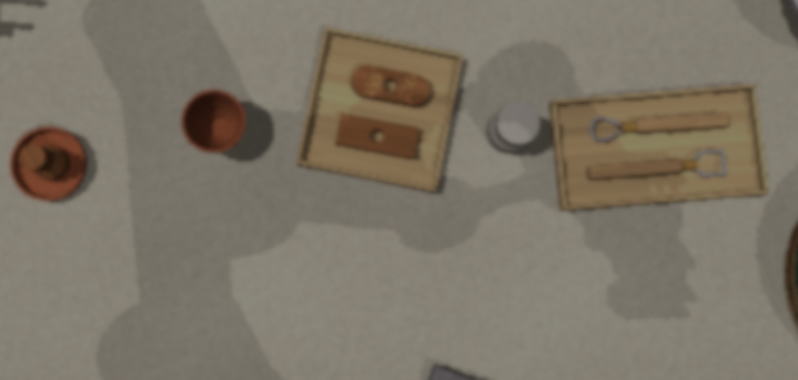

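The picture shows both ribs separate and flat in the tray at (391,86) and (379,136), and both trimmers lengthwise in the trough. The bowl and jar haven't moved. The stamp's knob at (37,158) could be perspective or a lean, so I'll check it in the side view.

Run:
```python
from h import *
im=arm.snapshot("side"); c=arm.get_calibration("side"); T=np.linalg.inv(c["cam_to_world"])
q=c["intrinsics"]@(T@np.r_[DISH,.03,1])[:3]; u,v=(q[:2]/q[2]).astype(int); print(u,v)
cr=im[max(0,v-60):v+60,max(0,u-80):u+80,::-1]
c2=arm.get_calibration("top");T2=np.linalg.inv(c2["cam_to_world"])
for z in(.005,.019,.054): q=c2["intrinsics"]@(T2@np.r_[DISH,z,1])[:3]; print(z,(q[:2]/q[2]-[130,90])*1.9)
cv2.imwrite("pics/s3.png",cv2.resize(cr,None,fx=4,fy=4))
```

```text
262 296
0.005 [ 52.41776614 164.9046768 ]
0.019 [ 46.96959243 163.12343681]
0.054 [ 32.45451886 158.37784117]
```

View pics/s3.png

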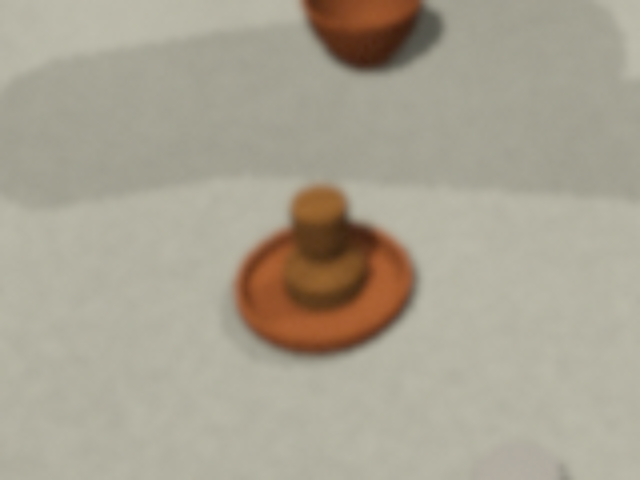

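The side view shows the stamp standing upright, with its foot at (326,280) near the middle of the dish. The slight lean matches the camera's perspective.

```bash
python3 -c "
from rig import arm
print(arm.sign_off())"
```

```text
the job is handed in; nothing more can be done
None
```

I handed the job in at about 75 s of the 128 s allowed. In the last pictures all five tools are in their places and the bowl and jar haven't moved; the sign-off gave no verdict.

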